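Load the ink caddy, tall bottle at the back first

TASK

Load the plywood caddy for the printing session: first stand the tall green bottle upright in the back bay (the one with the high back wall, farther from the robot), and only when it stands there and is released, stand the small brown ink jar with the pale cap upright in the front bay. Set both down on the bay floors rather than dropping them, keep them from toppling, and leave the tea glass where it is.

Things in the scene. Friction and masses are not known exactly. Their poses are not given: they have to be found in the camera images.
- caddy: fixed plywood bottle caddy, 188 mm long (x), 98 wide (y). Origin: centre of underside, on the table; +x points to its back, away from the robot, turned 8 to 35 degrees to the left. Two open bays, each 85 (x) by 86 mm (y) inside, floor 8 mm up: back bay centre at x = +45.5 mm, front bay at x = -45.5. Walls 6 mm thick; heights over the table: sides and front 30, divider (x = 0) 28, back wall 60 mm
- oil_bottle: the tall bottle: round, green glass with a paper label and a black cap, 120 mm tall, body 50 mm in diameter from the base to 88 mm up, then a short shoulder and a cap 45 mm wide; about 0.25 kg, loose, standing on the table. Origin: centre of its underside, z up along the bottle; its yaw does not matter
- ink_jar: the small ink jar: brown with a wide pale blue-grey cap, round, 85 mm tall, about 46 mm in diameter over its whole height, about 0.12 kg, loose, standing on the table. Origin: centre of its underside, z up; its yaw does not matter
- tea: a clear tea glass with tea-coloured contents, 63 mm in diameter, 88 mm tall, a bystander standing on the table near the caddy: it is not to be moved. Origin: centre of its underside, z up
There are look-alikes about, which are no part of the job. Leave any red look-alike of the oil_bottle alone.

How it is judged:
On the way:
1. the tall bottle stands upright and released in the back bay while the ink jar is still outside the caddy (x of oil_bottle in the frame of caddy between 0.024 and 0.067 m and y of oil_bottle in the frame of caddy between -0.022 and 0.022 m and z of oil_bottle in the frame of caddy between -0.005 and 0.014 m and angle between oil_bottle's own z axis and vertical below 0.17 rad and contact force between the fingers and oil_bottle below 0.1 N and linear speed of oil_bottle below 0.02 m/s and horizontal distance between ink_jar and caddy above 0.12 m), for 0.2 s.
At the end, for the whole second after the job is handed in: The tall bottle stands on the floor of the back bay and the ink jar on the floor of the front bay, anywhere within the bay, both upright within about 10 degrees, released and at rest; the tea glass is within 30 mm of where it stood (x of oil_bottle in the frame of caddy between 0.024 and 0.067 m and y of oil_bottle in the frame of caddy between -0.022 and 0.022 m and z of oil_bottle in the frame of caddy between -0.005 and 0.014 m and angle between each of oil_bottle, ink_jar's own z axis and vertical below 0.17 rad and contact force between the fingers and oil_bottle below 0.1 N and linear speed of each of oil_bottle, ink_jar below 0.02 m/s and x of ink_jar in the frame of caddy between -0.069 and -0.022 m and y of ink_jar in the frame of caddy between -0.024 and 0.024 m and z of ink_jar in the frame of caddy between -0.005 and 0.014 m and contact force between the fingers and ink_jar below 0.1 N and distance of tea from where it was at the start of the episode below 0.03 m); the robot touches nothing.
It fails at once if a bottle or jar is dropped (in free fall with its base more than 45 mm above the table) ((height (world z) of oil_bottle above 0.045 m and contact force between oil_bottle and anything else below 0.01 N) or (height (world z) of ink_jar above 0.045 m and contact force between ink_jar and anything else below 0.01 N)).
It fails at once if the tall bottle or the ink jar is tipped more than 45 degrees (angle between any of oil_bottle, ink_jar's own z axis and vertical above 0.8 rad).
It fails at once if the tea glass is pushed more than 30 mm away or tipped over (distance of tea from where it was at the start of the episode above 0.03 m or angle between tea's own z axis and vertical above 0.5 rad).
It also fails if it takes over 58 s, if anything falls off the work surface, if the arm or the gripper's body presses on something with over 40 N, if the wrist force passes 120 N, or if a joint passes its speed limit or range.

ROBOT

A 7-joint arm with a two-finger parallel gripper is mounted at the origin on the work surface; the furniture and walls round the work are solid. World frame = base frame: x ahead of the robot, y to its left, z up, the work surface at z = 0. Lengths are in m, angles in rad, forces in N, time in s.
With the tool pointing down it reaches from about 0.4 to 0.85 m from the base axis. Payload 4.5 kg.
Tool frame: the origin (TCP) lies on the centre line of the jaws, within the pads' length; the fingertips stand 17 mm ahead of it and the grasp point (between the pads) lies 2 mm behind it (r.tip_reach is the distance from the TCP to the fingertips, in m); z points along the fingers, y is the line along which they close (so a half turn about z gives the same grasp; the last joint's range is limited). The gripper opens to 88 mm and grips with 3 to 60 N. Pads are 18 mm wide; open, the fingers measure 123 mm over their backs; the gripper's body (75 mm by 187 mm) begins 45 mm behind the grasp point.
Start: joints at [1.202, 0.689, -0.195, 1.565, 0.157, 0.902, -0.215], TCP at [0.245, -0.575, 0.23] pointing down, gripper open.
Joint ranges: [-3.01, 3.01], [-0.46, 2.08], [-1.47, 1.51], [0.13, 2.56], [-1, 4.14], [0.04, 2.09], [-2.66, 2.66]. Speed limits (rad/s): [2.57, 2.57, 3.14, 3.14, 3.14, 3.14, 3.14].

INTERFACE

Orientations are given as a unit quaternion [x, y, z, w].
In Python, from plant import r gives the robot as it stands.
- The arm moves only by the tool step_arm, never from a script. Its argument "steps" is a list of rows, each a list of 7 numbers: the shift along the tool's x, y, z in cm, then the turn, a rotation vector about the tool's x, y, z in degrees, then the gripper's target within -1 to 1 (shut at 1, half-way at 0, fully open at -1). A call has 1 to 8 rows; each row shifts and turns the commanded pose from where the row before left it, along the tool's axes as they then stand; what a row does not reach is not made up. A row lasts 1/8 s, in which the tool goes at most 62.5 mm and 10.7 degrees, less where a joint would pass 70% of its speed; a pose out of reach is approached as far as the arm can. A call with a gripper value outside its range is refused whole. The fingers move at their own pace and stop on an object; "force" is the grip in N (left out, the last holds). Time passes only in rows, so rows that do not move let the fingers close. It gives the time, the measured TCP pose, the force, the opening and the grip force at its end, in the units of the state.
- r.get_state(): the state, without advancing time (a new reading comes with each control period).
- r.snapshot(name): name is "scene" or "top"; returns a dict with "pixels" (384x512x3 uint8, red, green, blue), "fx", "fy", "cx", "cy" (pixels), "cam_to_world" (4x4, takes a point from camera to world coordinates). Camera axes: x right, y down, z forward; pixel columns grow to the right and rows downward; lengths in m; the calibration is good to about 2 mm. A picture is of the moment at which its call begins. There is no depth.
- r.finish_job(): hands the job in; it is judged then, once.
The state is a dict: "clock": time; "q": joint angles; "qd": joint speeds; "joint_torque": joint torques, N m; "tool_pos": TCP position; "eef_rot": TCP orientation; "contact_force": force on the tool from outside, world axes, zero at the start; "moment": the same for the moment, N m; "opening": opening from 0.0 (shut) to 1.0 (fully open); "finger_force": force on a finger pad.
Only numpy, scipy, OpenCV 4.12 (cv2) and the standard library are available. Lean on these libraries where they do the work, as an engineer would, in place of code of your own. Each camera call takes 0.05 s, during which the arm holds its last target. There are 200 camera calls.

## Working session

There is one attempt and no reset: what is moved stays moved. The work goes in short steps, Python scripts to look and compute and a tool call to move; the robot and the scene stay as the last step left them, time stands still between calls to the robot, and variables do not carry over. Pictures are saved under pics/ and viewed, at most 10 in all, crops included, and the job is handed in when it is done.

Besides the shell and the picture viewer there is one more tool, called after "Emit:" as name(argument=value, ...), one argument or row to a line, values as JSON. step_arm: Moves the arm, as the interface text tells. Its arguments: {"type":"object","properties":{"steps":{"type":"array","items":{"type":"array","items":{"type":"number"}}},"force":{"type":"number"}},"required":["steps"]}

```bash
mkdir -p pics; cat > h.py <<'E'
import numpy as np,cv2,pickle
from plant import r
def snap(n,tag):
    s=r.snapshot(n); cv2.imwrite(f'pics/{tag}.png',cv2.cvtColor(np.array(s['pixels'],np.uint8),cv2.COLOR_RGB2BGR)); pickle.dump(s,open(f'pics/{tag}.pkl','wb')); return s
def ray(s,u,v,z):
    T=np.array(s['cam_to_world']); d=T[:3,:3]@np.array([(u-s['cx'])/s['fx'],(v-s['cy'])/s['fy'],1]); o=T[:3,3]
    return o+d*(z-o[2])/d[2]
E
python3 - <<'E'
from h import *
st=r.get_state();print(st['clock'],st['tool_pos'],st['eef_rot'],st['opening'])
for n in('scene','top'):
    s=snap(n,n+'0');print(n,s['fx'],np.round(s['cam_to_world'],3).tolist())
a=cv2.imread('pics/scene0.png');b=cv2.imread('pics/top0.png')
E
```

```text
0.0 [ 0.24470827 -0.57437798  0.2288107 ] [ 9.79770127e-01  2.00123975e-01 -2.59201653e-04 -9.08930148e-04] 0.9991001682879058
scene 470.07906601749454 [[-0.016, -0.728, 0.685, -0.126], [-1.0, -0.002, -0.025, 0.27], [0.019, -0.685, -0.728, 0.704], [0.0, 0.0, 0.0, 1.0]]
top 387.28943879851874 [[0.015, -0.985, 0.172, 0.341], [-1.0, -0.015, -0.0, 0.252], [0.003, -0.172, -0.985, 0.874], [0.0, 0.0, 0.0, 1.0]]
```

View pics/top0.png

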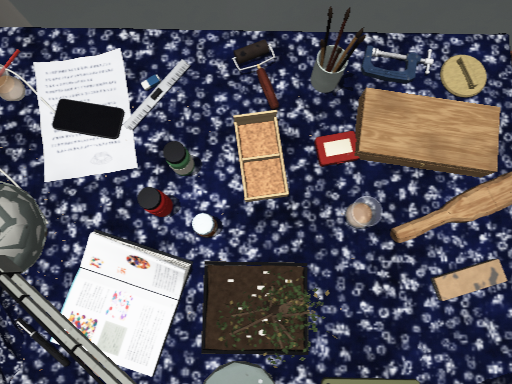

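View pics/scene0.png

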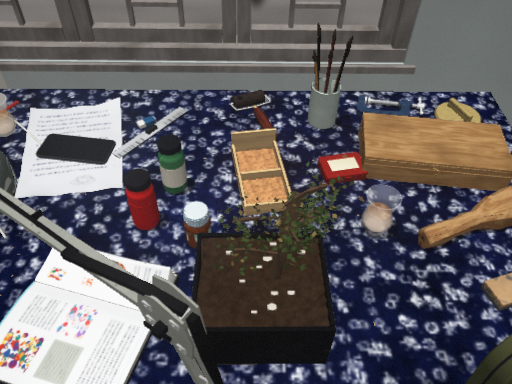

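Top view: the candidates for the tall bottle are green at (180,158) and red at (155,202), the red being the look-alike. The jar with the pale cap is at (204,224). For the tea there is a glass at (363,212), and the glass at far left (5,85) is something else. The caddy is at (262,157). I'm choosing the green bottle and the (204,224) jar, and will check both in a crop.

```bash
cat > m.py <<'E'
from h import *
def load(t): return pickle.load(open(f'pics/{t}.pkl','rb'))
E
python3 - <<'E'
from m import *
b=cv2.imread('pics/top0.png')
c=cv2.resize(b[105:245,130:300],None,fx=4,fy=4,interpolation=cv2.INTER_CUBIC);cv2.imwrite('pics/crop0.png',c)
t=load('top0');s=load('scene0')
for n,u,v,z in[('green',176,151,.12),('red',151,196,.12),('jar',204,223,.085),('caddyFL',244,198,.03),('caddyFR',287,193,.03),('caddyBL',235,118,.06),('caddyBR',276,113,.06),('tea',363,212,.05),('planter',255,263,.1),('planterb',255,350,.1)]: print(n,ray(t,u,v,z).round(3))
for n,u,v,z in[('green',169,142,.12),('red',138,179,.12),('jar',196,210,.085),('planterFL',198,234,.1),('planterNR',330,333,.1)]: print('s',n,ray(s,u,v,z).round(3))
E
```

```text
green [0.557 0.408 0.12 ]
red [0.465 0.453 0.12 ]
jar [0.416 0.351 0.085]
caddyFL [0.478 0.272 0.03 ]
caddyFR [0.491 0.177 0.03 ]
caddyBL [0.652 0.294 0.06 ]
caddyBR [0.665 0.204 0.06 ]
tea [0.448 0.015 0.05 ]
planter [0.337 0.246 0.1  ]
planterb [0.175 0.244 0.1  ]
s green [0.553 0.412 0.12 ]
s red [0.455 0.455 0.12 ]
s jar [0.414 0.354 0.085]
s planterFL [0.349 0.345 0.1  ]
s planterNR [0.176 0.152 0.1  ]
```

View pics/crop0.png

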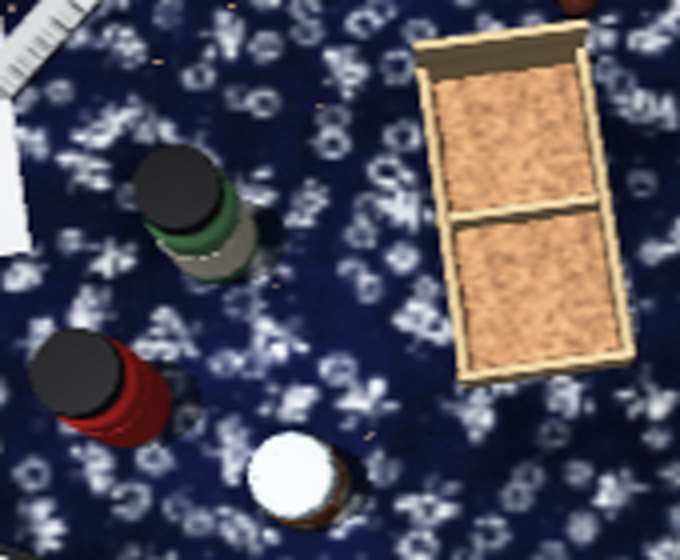

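The crop shows the green bottle with its cap centre at (179,189) and label visible. The red look-alike's cap is at (80,373), and the jar's pale cap at (293,478) with a brown body. The caddy corners are clear.

```bash
cat >> m.py <<'E'
def cp(s,x,y,z): return ray(s,130+(x+.5)/4-.5,105+(y+.5)/4-.5,z)[:2]
E
python3 - <<'E'
from m import *
t=load('top0');s=load('scene0')
b=cv2.imread('pics/top0.png');sc=cv2.imread('pics/scene0.png')
# caps
print('green top',cp(t,179,189,.12),'jar',cp(t,293,478,.085),'red',cp(t,78,374,.12))
g=cp(t,179+45,189,.12)-cp(t,179-45,189,.12);print('cap dia',np.linalg.norm(g),'jar dia',np.linalg.norm(cp(t,341,478,.085)-cp(t,248,478,.085)))
W=np.array([cp(t,462,384,.03),cp(t,634,358,.03),cp(t,414,43,.06),cp(t,586,22,.06)])
L=np.array([[-94,49],[-94,-49],[94,49],[94,-49]])/1000
mw,ml=W.mean(0),L.mean(0); A=W-mw;B=L-ml
th=np.arctan2((B[:,0]*A[:,1]-B[:,1]*A[:,0]).sum(),(B*A).sum());R=np.array([[np.cos(th),-np.sin(th)],[np.sin(th),np.cos(th)]])
o=mw-R@ml;print('caddy',o,np.degrees(th),'res mm',((W-(L@R.T+o))*1e3).round(1).tolist())
for x in(.0455,-.0455):print('bay',o+R@[x,0])
# two-view check of green cap and jar via masks
def rays(s,u,v):
    T=np.array(s['cam_to_world']);d=T[:3,:3]@np.array([(u-s['cx'])/s['fx'],(v-s['cy'])/s['fy'],1]);return T[:3,3],d/np.linalg.norm(d)
for n,a,c in[('green',(174.4,151.9),(168.5,143)),('jar',(202.9,224.1),(196,210))]:
    o1,d1=rays(t,*a);o2,d2=rays(s,*c);k=np.linalg.lstsq(np.c_[d1,-d2],o2-o1,rcond=None)[0];p,q=o1+k[0]*d1,o2+k[1]*d2;print(n,(p+q)/2,'gap',np.linalg.norm(p-q))
T=np.array(r.get_state()['eef_rot']);from scipy.spatial.transform import Rotation as Ro;print(Ro.from_quat(T).as_matrix().round(3).tolist())
E
```

```text
green top [0.55529684 0.41154493] jar [0.41377655 0.353263  ] red [0.46025458 0.45660561]
cap dia 0.04527887681620999 jar dia 0.04741145978070483
caddy [0.57242932 0.23628598] 9.006842631974328 res mm [[0.2, -0.9], [0.9, 1.0], [0.2, -0.9], [-1.3, 0.8]]
bay [0.61736829 0.24340911]
bay [0.52749035 0.22916284]
green [0.55684297 0.41350124 0.11442624] gap 0.0016339910395440148
jar [0.41382488 0.35370829 0.08504703] gap 0.0009927607879917195
[[0.92, 0.392, -0.001], [0.392, -0.92, 0.001], [-0.0, -0.002, -1.0]]
```

```bash
python3 - <<'E'
from m import *
t=load('top0');s=load('scene0')
def rays(s,u,v):
    T=np.array(s['cam_to_world']);d=T[:3,:3]@np.array([(u-s['cx'])/s['fx'],(v-s['cy'])/s['fy'],1]);return T[:3,3],d/np.linalg.norm(d)
for n,a,c in[('brushL',(331,10),(318,28)),('brushR',(362,32),(350,40)),('lampA',(18,325),(95,265)),('lampB',(65,362),(155,325)),('plantTop',(322,292),(340,184)),('planter FR',(305,264),(326,236)),('planter FL',(205,263),(198,236)),('teaC',(363,200),(382,190))]:
    o1,d1=rays(t,*a);o2,d2=rays(s,*c);k=np.linalg.lstsq(np.c_[d1,-d2],o2-o1,rcond=None)[0];p,q=o1+k[0]*d1,o2+k[1]*d2;print(n,((p+q)/2).round(3),'gap',np.linalg.norm(p-q).round(3))
E
```

```text
brushL [0.805 0.113 0.221] gap 0.004
brushR [0.764 0.053 0.217] gap 0.001
lampA [0.228 0.524 0.248] gap 0.157
lampB [0.163 0.452 0.228] gap 0.175
plantTop [0.297 0.146 0.271] gap 0.001
planter FR [0.336 0.144 0.111] gap 0.009
planter FL [0.336 0.343 0.112] gap 0.001
teaC [0.469 0.019 0.078] gap 0.007
```

Emit:
step_arm(
  steps=[
    [0, 0, -4, 0, 0, 0, -1],
    [0, 0, -4, 0, 0, 0, -1],
  ],
  force=20,
)

```text
clock: 0.35
tool_pos: [0.2447, -0.5744, 0.3097]
eef_rot: [0.98, 0.2, -0.0, -0.001]
contact_force: [0.4, 0.2, -0.0]
opening: 1.004
finger_force: 0.0
```

Emit:
step_arm(
  steps=[
    [6, 0, 0, 0, 0, -5.5, -1],
    [6, 0, 0, 0, 0, -5.5, -1],
    [6, 0, 0, 0, 0, -5.5, -1],
    [6, 0, 0, 0, 0, -5.5, -1],
    [6, 0, 0, 0, 0, -5.5, -1],
    [6, 0, 0, 0, 0, -5.5, -1],
    [6, 0, 0, 0, 0, -5.5, -1],
    [6, 0, 0, 0, 0, -5.5, -1],
  ],
)

```text
clock: 1.35
tool_pos: [0.5921, -0.2579, 0.309]
eef_rot: [0.833, 0.554, -0.0, -0.0]
contact_force: [0.3, -0.8, -0.0]
opening: 0.998
finger_force: 0.0
```

Emit:
step_arm(
  steps=[
    [6, 0, 0, 0, 0, -5.5, -1],
    [6, 0, 0, 0, 0, -5.5, -1],
    [6, 0, 0, 0, 0, -5.5, -1],
    [6, 0, 0, 0, 0, -5.5, -1],
    [6, 0, 0, 0, 0, -5.5, -1],
    [6, 0, 0, 0, 0, -5.5, -1],
    [6, 0, 0, 0, 0, -5.5, -1],
  ],
)

```text
clock: 2.22
tool_pos: [0.6371, 0.1519, 0.309]
eef_rot: [0.604, 0.797, -0.0, -0.0]
contact_force: [0.9, 0.1, 0.2]
opening: 1.001
finger_force: 0.0
```

```bash
cat > go.py <<'E'
from h import *
import sys
from scipy.spatial.transform import Rotation as Ro
def go(x,y,z,ang):  # ang: wanted world angle of tool x (deg)
    st=r.get_state();R=Ro.from_quat(st['eef_rot']).as_matrix()
    d=R.T@(np.array([x,y,z])-st['tool_pos'])*100
    D=np.radians(ang);W=np.array([[np.cos(D),np.sin(D),0],[np.sin(D),-np.cos(D),0],[0,0,-1]])
    print('clock',st['clock'],'pos',np.round(st['tool_pos'],4),'xang',np.degrees(np.arctan2(R[1,0],R[0,0])).round(1),'shift cm',d.round(2),'turn deg',np.degrees(Ro.from_matrix(R.T@W).as_rotvec()).round(1),'q',np.round(st['q'],2),'F',np.round(st['contact_force'],1),'open',round(float(st['opening']),3),'fing',st['finger_force'])
if __name__=='__main__': go(*map(float,sys.argv[1:5]))
E
python3 go.py .5555 .412 .30 189
python3 -c "
from h import *
snap('scene','scene1')"
```

```text
clock 2.225 pos [0.6371 0.1519 0.309 ] xang 105.7 shift cm [27.25 -0.79  0.89] turn deg [ -0.   -0.  -83.3] q [-0.02  0.7  -0.56  1.35  0.37  1.2  -0.34] F [0.9 0.1 0.2] open 1.001 fing 0.0
```

View pics/scene1.png

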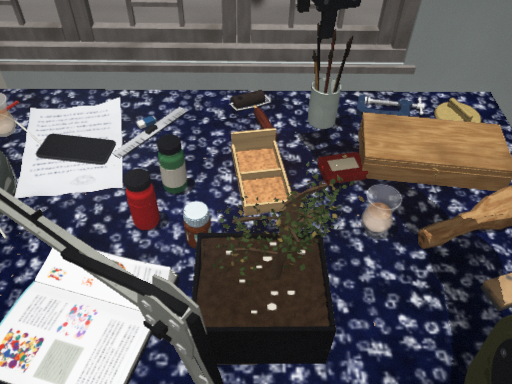

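The view shows no disturbance: the gripper is at the top (330,10), clear of the brushes, and the scene is unchanged.

Emit:
step_arm(
  steps=[
    [5.5, 0, 0, 0, 0, 0, -1],
    [5.5, 0, 0, 0, 0, 0, -1],
    [5.5, 0, 0, 0, 0, 0, -1],
    [5.5, 0, 0, 0, 0, 0, -1],
    [5.2, -0.8, 0, 0, 0, 0, -1],
  ],
)

```text
clock: 2.9
tool_pos: [0.5562, 0.4113, 0.3088]
eef_rot: [0.605, 0.796, -0.0, 0.0]
contact_force: [0.7, 0.0, 0.5]
opening: 0.998
finger_force: 0.0
```

Emit:
step_arm(
  steps=[
    [0, 0, 0, 0, 0, -10.4, -1],
    [0, 0, 0, 0, 0, -10.4, -1],
    [0, 0, 0, 0, 0, -10.4, -1],
    [0, 0, 0, 0, 0, -10.4, -1],
    [0, 0, 0, 0, 0, -10.4, -1],
    [0, 0, 0, 0, 0, -10.4, -1],
    [0, 0, 0, 0, 0, -10.4, -1],
    [0, 0, 0, 0, 0, -10.4, -1],
  ],
)

```text
clock: 3.9
tool_pos: [0.5568, 0.4095, 0.309]
eef_rot: [-0.079, 0.997, -0.001, -0.0]
contact_force: [0.1, 1.3, -0.1]
opening: 0.999
finger_force: 0.0
```

```bash
python3 go.py .5555 .412 .16 189
python3 -c "
from h import *
a=snap('scene','scene2');b=snap('top','top2')
cv2.imwrite('pics/pair2.png',cv2.hconcat([cv2.imread('pics/scene2.png')[0:384,0:400],cv2.imread('pics/top2.png')[:,0:400]]))"
```

```text
clock 3.9 pos [0.5568 0.4095 0.309 ] xang -170.9 shift cm [ 0.07  0.29 14.9 ] turn deg [-0.1 -0.   0.1] q [-0.32  0.83 -0.88  1.21  0.62  1.37  0.58] F [ 0.1  1.3 -0.1] open 0.999 fing 0.0
```

View pics/pair2.png

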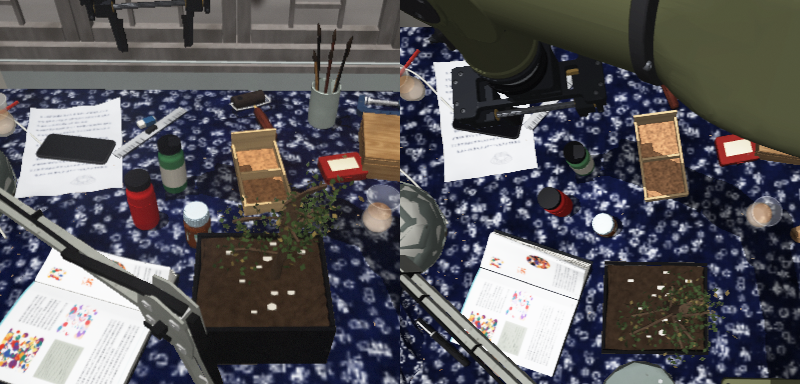

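Both views: the gripper is above the green bottle (bottle at top-view (176,155)), and nothing has been disturbed. Descending now.

Emit:
step_arm(
  steps=[
    [0.1, 0.3, 5, 0, 0, 0, -1],
    [0, 0, 5, 0, 0, 0, -1],
    [0, 0, 4.9, 0, 0, 0, -1],
    [0, 0, 0, 0, 0, 0, -1],
  ],
)

```text
clock: 4.5
tool_pos: [0.5538, 0.41, 0.1564]
eef_rot: [-0.075, 0.997, -0.003, -0.003]
contact_force: [-0.5, -0.2, -0.1]
opening: 0.998
finger_force: 0.0
```

```bash
python3 go.py .5555 .412 .08 189
python3 -c "
from h import *
a=snap('scene','scene3');b=snap('top','top3')
f=lambda i:cv2.resize(i,None,fx=2,fy=2,interpolation=2)
cv2.imwrite('pics/pair3.png',cv2.hconcat([f(cv2.imread('pics/scene3.png')[20:220,80:280]),f(cv2.imread('pics/top3.png')[60:260,90:290])]))"
```

```text
clock 4.5 pos [0.5538 0.41   0.1564] xang -171.4 shift cm [-0.25  0.22  7.64] turn deg [-0.3 -0.4 -0.4] q [-0.33  0.97 -0.81  1.39  0.74  1.11  0.46] F [-0.5 -0.2 -0.1] open 0.998 fing 0.0
```

View pics/pair3.png

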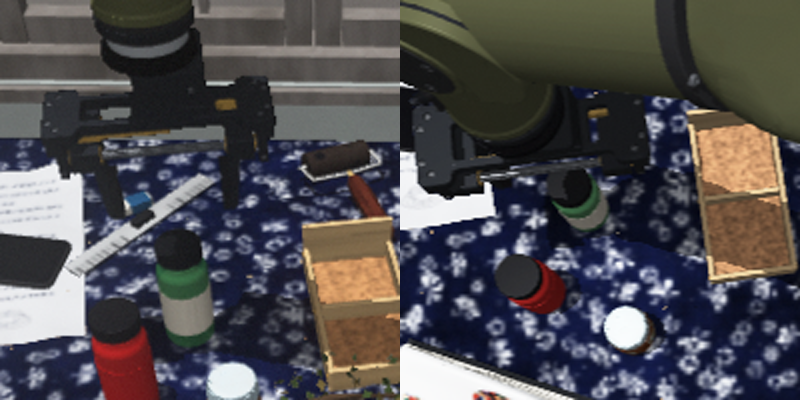

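The fingers straddle the green bottle: tips at crop (120,215) and (230,205), cap at (180,245). The tool is centred.

Emit:
step_arm(
  steps=[
    [-0.2, 0.2, 2.5, 0, 0, 0, -1],
    [0, 0, 2.5, 0, 0, 0, -1],
    [0, 0, 1.8, 0, 0, 0, -1],
    [0, 0, 0.8, 0, 0, 0, -1],
    [0, 0, 0, 0, 0, 0, -1],
  ],
)

```text
clock: 5.22
tool_pos: [0.5569, 0.4153, 0.0845]
eef_rot: [-0.076, 0.997, 0.0, -0.0]
contact_force: [-0.7, 0.6, -0.3]
opening: 1.001
finger_force: 0.0
```

Emit:
step_arm(
  steps=[
    [0, 0, 0, 0, 0, 0, 1],
    [0, 0, 0, 0, 0, 0, 1],
    [0, 0, 0, 0, 0, 0, 1],
    [0, 0, 0, 0, 0, 0, 1],
    [0, 0, 0, 0, 0, 0, 1],
    [0, 0, 0, 0, 0, 0, 1],
  ],
  force=25,
)

```text
clock: 5.98
tool_pos: [0.5573, 0.4146, 0.0848]
eef_rot: [-0.076, 0.997, -0.001, 0.0]
contact_force: [-0.1, -2.6, 2.5]
opening: 0.501
finger_force: 25.5
```

```bash
python3 go.py .5555 .412 .08 189
```

```text
clock 5.975 pos [0.5573 0.4146 0.0848] xang -171.2 shift cm [ 0.21 -0.23  0.48] turn deg [-0.1  0.  -0.2] q [-0.35  1.06 -0.77  1.42  0.81  1.    0.41] F [-0.1 -2.6  2.5] open 0.501 fing 25.52415275014937
```

```bash
python3 -c "
from h import *
a=snap('scene','scene4');b=snap('top','top4')
f=lambda i:cv2.resize(i,None,fx=4,fy=4,interpolation=2)
cv2.imwrite('pics/pair4.png',cv2.hconcat([f(cv2.imread('pics/scene4.png')[90:220,120:220]),f(cv2.imread('pics/top4.png')[100:230,130:230])]))"
```

```text
(no output)
```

View pics/pair4.png

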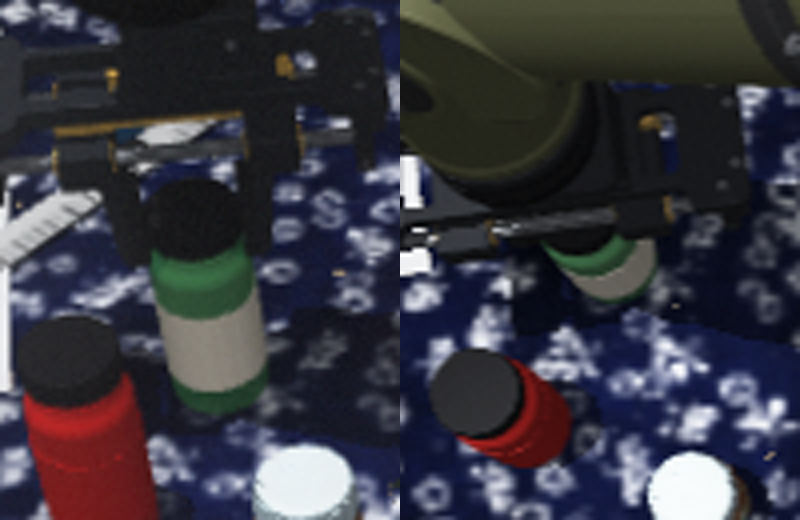

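```bash
python3 - <<'E'
from m import *
def proj(s,p):
    T=np.linalg.inv(np.array(s['cam_to_world']));c=T@np.append(p,1);return (np.array([s['fx']*c[0],s['fy']*c[1]])/c[2]+[s['cx'],s['cy']]).round(1)
s=load('scene4');t=load('top4')
a=np.radians(98.8);d=np.array([np.cos(a),np.sin(a),0]);P=np.array([.5573,.4146,.0678])
for k in(.022,.025,.034,-.022,-.025,-.034):print(k,((proj(s,P+k*d)-[120,90])*4).round())
for z in(0,.088,.12):
  print('bottle axis',z,((proj(s,[.5555,.412,z])-[120,90])*4).round(),((proj(t,[.5555,.412,z])-[130,100])*4).round())
b=cv2.imread('pics/scene4.png').astype(int);m=((b[...,1]-b[...,2]>25)&(b[...,1]-b[...,0]>5))[90:220,140:200];
c=cv2.moments(m.astype(np.uint8));ys,xs=np.where(m);print(xs.min()+140,xs.max()+140,ys.min()+90,ys.max()+90)
b=cv2.imread('pics/scene0.png').astype(int);m=((b[...,1]-b[...,2]>25)&(b[...,1]-b[...,0]>5))[90:220,140:200];ys,xs=np.where(m);print(xs.min()+140,xs.max()+140,ys.min()+90,ys.max()+90)
E
```

```text
0.022 [159. 288.]
0.025 [153. 289.]
0.034 [135. 291.]
-0.022 [249. 279.]
-0.025 [256. 278.]
-0.034 [274. 277.]
bottle axis 0 [224. 382.] [218. 265.]
bottle axis 0.088 [205. 256.] [189. 224.]
bottle axis 0.12 [197. 205.] [177. 207.]
157 184 152 192
158 183 149 192
```

The bottle is where it was measured (body columns 157–184, unchanged). I'll lift a little to test the grip.

Emit:
step_arm(
  steps=[
    [0, 0, -0.7, 0, 0, 0, 1],
    [0, 0, -0.8, 0, 0, 0, 1],
    [0, 0, 0, 0, 0, 0, 1],
    [0, 0, 0, 0, 0, 0, 1],
  ],
  force=30,
)

```text
clock: 6.58
tool_pos: [0.5568, 0.4151, 0.0995]
eef_rot: [-0.077, 0.997, -0.0, -0.0]
contact_force: [-0.3, -0.4, -2.7]
opening: 0.498
finger_force: 30.2
```

```bash
python3 go.py .5555 .412 .18 189; python3 -c "
from h import *
a=snap('scene','scene5')
f=lambda i:cv2.resize(i,None,fx=5,fy=5,interpolation=2)
cv2.imwrite('pics/s5.png',f(cv2.imread('pics/scene5.png')[90:205,110:230]))"
```

```text
clock 6.575 pos [0.5568 0.4151 0.0995] xang -171.2 shift cm [ 0.18 -0.29 -8.05] turn deg [-0.  -0.  -0.2] q [-0.35  1.04 -0.78  1.41  0.79  1.02  0.42] F [-0.3 -0.4 -2.7] open 0.498 fing 30.200405361341325
```

View pics/s5.png

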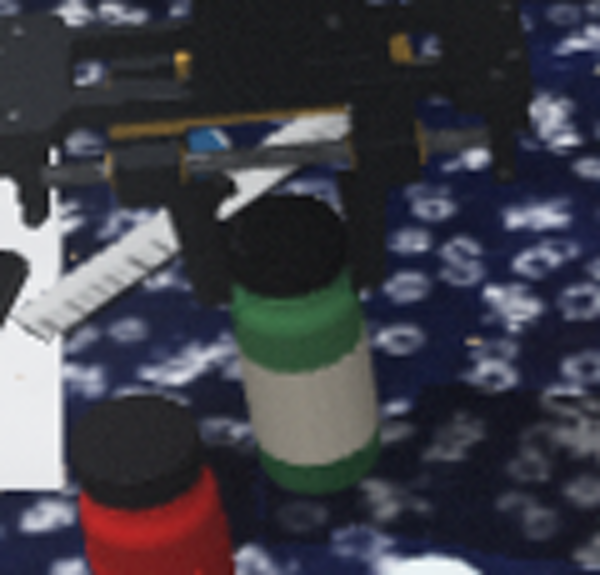

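The bottle hangs upright and is gripped at the cap (wrist load 2.7 N, opening 0.50). Lifting it over to the back bay.

Emit:
step_arm(
  steps=[
    [0, 0, -2, 0, 0, 0, 1],
    [0, 0, -3, 0, 0, 0, 1],
    [0, 0, -3, 0, 0, 0, 1],
    [0, 0, -2, 0, 0, 0, 1],
    [0, 0, 0, 0, 0, 0, 1],
  ],
)

```text
clock: 7.25
tool_pos: [0.5575, 0.4162, 0.2019]
eef_rot: [-0.076, 0.997, 0.001, 0.001]
contact_force: [0.9, 0.7, -3.4]
opening: 0.502
finger_force: 30.2
```

```bash
python3 go.py .6174 .2434 .20 189
```

```text
clock 7.25 pos [0.5575 0.4162 0.2019] xang -171.2 shift cm [ -3.29 -17.99   0.16] turn deg [ 0.1  0.2 -0.2] q [-0.33  0.93 -0.84  1.34  0.7   1.18  0.49] F [ 0.9  0.7 -3.4] open 0.502 fing 30.206831532303475
```

Emit:
step_arm(
  steps=[
    [-0.5, -2, 0, 0, 0, 0, 1],
    [-0.7, -4, 0, 0, 0, 0, 1],
    [-0.7, -4, 0, 0, 0, 0, 1],
    [-0.7, -4, 0, 0, 0, 0, 1],
    [-0.5, -3, 0, 0, 0, 0, 1],
    [-0.2, -1, 0, 0, 0, 0, 1],
    [0, 0, 0, 0, 0, 0, 1],
    [0, 0, 0, 0, 0, 0, 1],
  ],
)

```text
clock: 8.25
tool_pos: [0.616, 0.2442, 0.1996]
eef_rot: [-0.078, 0.997, 0.001, -0.0]
contact_force: [0.1, 0.2, -3.7]
opening: 0.496
finger_force: 30.2
```

```bash
python3 go.py .6174 .2434 .0935 189; python3 -c "
from h import *
a=snap('scene','scene6');b=snap('top','top6')
f=lambda i:cv2.resize(i,None,fx=2.5,fy=2.5,interpolation=2)
cv2.imwrite('pics/p6.png',cv2.hconcat([f(cv2.imread('pics/scene6.png')[50:230,190:340]),f(cv2.imread('pics/top6.png')[60:240,190:340])]))"
```

```text
clock 8.25 pos [0.616  0.2442 0.1996] xang -171.1 shift cm [-0.13 -0.12 10.61] turn deg [ 0.1 -0.  -0.1] q [-0.03  0.9  -0.86  1.45  0.72  1.13  0.71] F [ 0.1  0.2 -3.7] open 0.496 fing 30.245872329485053
```

View pics/p6.png

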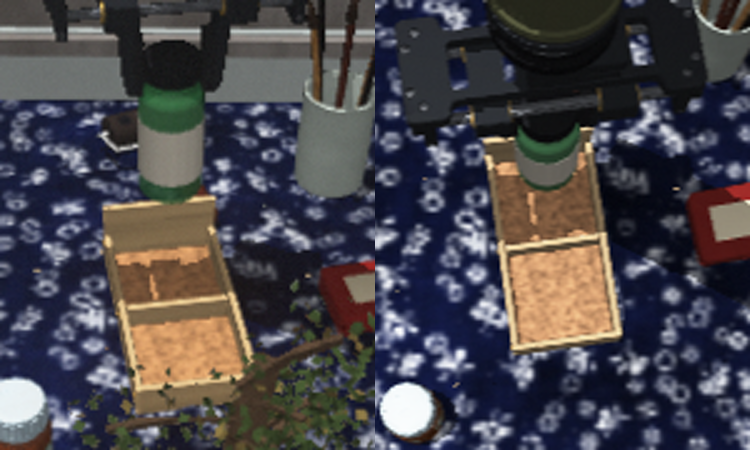

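The bottle hangs over the caddy with its base at crop (172,188) in scene and (547,165) in top. Checking the base position against the bay.

```bash
python3 - <<'E'
from m import *
print(ray(load('scene6'),258.8,125,.115)[:2],ray(load('top6'),258.8,126,.115)[:2])
def proj(s,p):
    T=np.linalg.inv(np.array(s['cam_to_world']));c=T@np.append(p,1);return (np.array([s['fx']*c[0],s['fy']*c[1]])/c[2]+[s['cx'],s['cy']])
for n,o in(('scene6',(190,50)),('top6',(190,60))):
  s=load(n)
  for p in([.616,.244,.115],[.616-.025,.244,.115],[.616,.244,.235]):print(n,((proj(s,p)-o)*2.5).round())
E
```

```text
[0.61194424 0.2415996 ] [0.61434478 0.24215078]
scene6 [169. 184.]
scene6 [169. 204.]
scene6 [173.  53.]
top6 [170. 163.]
top6 [169. 192.]
top6 [172. 104.]
```

Emit:
step_arm(
  steps=[
    [-0.3, 0, 2, 0, 0, 0, 1],
    [0, 0, 3, 0, 0, 0, 1],
    [0, 0, 2.5, 0, 0, 0, 1],
    [0, 0, 1.5, 0, 0, 0, 1],
    [0, 0, 0.7, 0, 0, 0, 1],
    [0, 0, 0, 0, 0, 0, 1],
  ],
)

```text
clock: 9.1
tool_pos: [0.62, 0.243, 0.1024]
eef_rot: [-0.077, 0.997, 0.0, -0.0]
contact_force: [-0.1, 0.0, -2.3]
opening: 0.494
finger_force: 30.2
```

Emit:
step_arm(
  steps=[
    [0, 0, 0.3, 0, 0, 0, 1],
    [0, 0, 0.3, 0, 0, 0, 1],
    [0, 0, 0.2, 0, 0, 0, 1],
    [0, 0, 0, 0, 0, 0, 1],
  ],
)

```text
clock: 9.6
tool_pos: [0.6199, 0.2426, 0.0945]
eef_rot: [-0.077, 0.997, -0.0, -0.0]
contact_force: [-0.4, 0.7, -2.5]
opening: 0.498
finger_force: 30.2
```

Still hanging free at 2.5 N, so I'm lowering in small steps until it touches.

Emit:
step_arm(
  steps=[
    [0, 0, 0.15, 0, 0, 0, 1],
    [0, 0, 0.1, 0, 0, 0, 1],
    [0, 0, 0, 0, 0, 0, 1],
  ],
)

```text
clock: 9.98
tool_pos: [0.6204, 0.2429, 0.0927]
eef_rot: [-0.076, 0.997, 0.0, 0.001]
contact_force: [-0.6, -1.0, 2.3]
opening: 0.5
finger_force: 30.4
```

Touched down (the force flipped to +2.3 N). Releasing.

Emit:
step_arm(
  steps=[
    [0, 0, 0, 0, 0, 0, 0],
    [0, 0, 0, 0, 0, 0, -0.4],
    [0, 0, 0, 0, 0, 0, -0.7],
    [0, 0, 0, 0, 0, 0, -1],
    [0, 0, 0, 0, 0, 0, -1],
  ],
)

```text
clock: 10.6
tool_pos: [0.6199, 0.2428, 0.092]
eef_rot: [-0.077, 0.997, 0.0, -0.0]
contact_force: [-0.2, 0.0, -0.3]
opening: 0.927
finger_force: 0.0
```

Emit:
step_arm(
  steps=[
    [0, 0, -2, 0, 0, 0, -1],
    [0, 0, -4, 0, 0, 0, -1],
    [0, 0, -5, 0, 0, 0, -1],
    [0, 0, -5, 0, 0, 0, -1],
    [0, 0, 0, 0, 0, 0, -1],
  ],
)

```text
clock: 11.22
tool_pos: [0.6216, 0.2453, 0.2585]
eef_rot: [-0.076, 0.997, 0.003, 0.004]
contact_force: [-0.4, -0.2, -0.5]
opening: 1.002
finger_force: 0.0
```

```bash
python3 go.py .414 .353 .25 220; python3 -c "
from h import *
a=snap('scene','scene7');b=snap('top','top7')
cv2.imwrite('pics/p7.png',cv2.hconcat([cv2.imread('pics/scene7.png')[:,0:400],cv2.imread('pics/top7.png')[:,0:400]]))"
```

```text
clock 11.225 pos [0.6216 0.2453 0.2585] xang -171.2 shift cm [18.88 13.81  0.74] turn deg [  0.1   0.6 -31.2] q [-0.03  0.84 -0.89  1.38  0.67  1.22  0.75] F [-0.4 -0.2 -0.5] open 1.002 fing 0.0
```

View pics/p7.png

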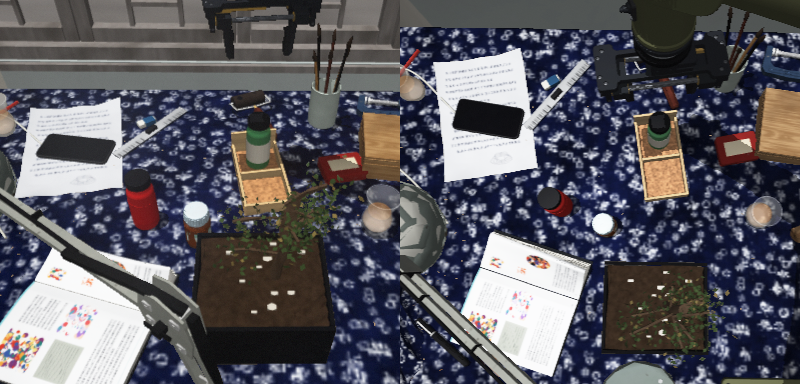

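The bottle stands upright in the back bay at scene (257,140) and top-right (258,130). The jar is untouched at (604-400,225). That was my tenth view, so from here I go on numbers only. Next I locate the lamp arm line before reaching for the jar.

```bash
python3 - <<'E'
from m import *
t=load('top7');s=load('scene7')
def pl(s,a,b):
    T=np.array(s['cam_to_world']);d=[T[:3,:3]@np.array([(u-s['cx'])/s['fx'],(v-s['cy'])/s['fy'],1]) for u,v in(a,b)];n=np.cross(*d);return n/np.linalg.norm(n),T[:3,3]
n1,o1=pl(s,(0,200),(150,300));n2,o2=pl(t,(0,280),(110,375))
d=np.cross(n1,n2)
for y in(.35,.4,.45,.5,.55,.6):
    A=np.array([n1,n2,[0,1,0]]);print(np.linalg.solve(A,[n1@o1,n2@o2,y]).round(3))
b=cv2.imread('pics/top7.png').astype(int)[205:245,185:225];m=(b.min(2)>150).astype(np.uint8)
n,l,st,c=cv2.connectedComponentsWithStats(m);i=1+st[1:,4].argmax();print(st[i],c[i]+[185,205],ray(t,*(c[i]+[185,205]),.085))
E
```

```text
[0.106 0.35  0.294]
[0.142 0.4   0.291]
[0.178 0.45  0.288]
[0.214 0.5   0.285]
[0.249 0.55  0.281]
[0.285 0.6   0.278]
[  0   7  28  22 391] [200.31713555 222.57800512] [0.41685837 0.35859885 0.085     ]
```

Emit:
step_arm(
  steps=[
    [3.8, 2.8, 0, 0, 0, 0, -1],
    [3.8, 2.8, 0, 0, 0, 0, -1],
    [3.8, 2.8, 0, 0, 0, 0, -1],
    [3.8, 2.7, 0, 0, 0, 0, -1],
    [3.7, 2.7, 0, 0, 0, 0, -1],
    [0, 0, 0, 0, 0, -10.4, -1],
    [0, 0, 0, 0, 0, -10.4, -1],
    [0, 0, 0, 0, 0, -10.4, -1],
  ],
)

```text
clock: 12.32
tool_pos: [0.4116, 0.3494, 0.251]
eef_rot: [-0.345, 0.939, -0.001, -0.001]
contact_force: [-0.2, -0.7, -1.0]
opening: 1.001
finger_force: 0.0
```

```bash
python3 go.py .414 .3535 .12 220
```

```text
clock 12.325 pos [0.4116 0.3494 0.251 ] xang -139.6 shift cm [-0.48  0.16 13.1 ] turn deg [-0.  -0.1  0.4] q [-0.2   0.74 -1.06  1.77  0.72  1.08  0.76] F [-0.2 -0.7 -1. ] open 1.001 fing 0.0
```

Emit:
step_arm(
  steps=[
    [-0.3, 0.1, 4, 0, 0, 0, -1],
    [0, 0, 5, 0, 0, 0, -1],
    [0, 0, 4, 0, 0, 0, -1],
    [0, 0, 0, 0, 0, 0, -1],
    [0, 0, 0, 0, 0, 0, -1],
  ],
)

```text
clock: 12.95
tool_pos: [0.4137, 0.3536, 0.123]
eef_rot: [-0.342, 0.94, 0.0, 0.0]
contact_force: [0.5, 1.2, 0.3]
opening: 0.997
finger_force: 0.0
```

```bash
python3 go.py .414 .3535 .065 220
```

```text
clock 12.95 pos [0.4137 0.3536 0.123 ] xang -140.0 shift cm [-0.01 -0.03  5.8 ] turn deg [ 0.  0. -0.] q [-0.28  0.9  -0.91  1.89  0.95  0.86  0.58] F [0.5 1.2 0.3] open 0.997 fing 0.0
```

Centred over the jar. Descending and closing gently.

Emit:
step_arm(
  steps=[
    [0, 0, 1.5, 0, 0, 0, -1],
    [0, 0, 1.5, 0, 0, 0, -1],
    [0, 0, 1.5, 0, 0, 0, -1],
    [0, 0, 1, 0, 0, 0, -1],
    [0, 0, 0.3, 0, 0, 0, -1],
    [0, 0, 0, 0, 0, 0, -1],
  ],
  force=15,
)

```text
clock: 13.7
tool_pos: [0.4137, 0.3531, 0.064]
eef_rot: [-0.342, 0.94, 0.0, -0.0]
contact_force: [0.6, 1.0, 0.2]
opening: 0.999
finger_force: 0.0
```

Emit:
step_arm(
  steps=[
    [0, 0, 0, 0, 0, 0, 1],
    [0, 0, 0, 0, 0, 0, 1],
    [0, 0, 0, 0, 0, 0, 1],
    [0, 0, 0, 0, 0, 0, 1],
    [0, 0, 0, 0, 0, 0, 1],
    [0, 0, 0, 0, 0, 0, 1],
  ],
  force=20,
)

```text
clock: 14.45
tool_pos: [0.4139, 0.3529, 0.0641]
eef_rot: [-0.342, 0.94, -0.0, 0.0]
contact_force: [-0.3, -0.3, 1.8]
opening: 0.5
finger_force: 20.0
```

```bash
python3 go.py .414 .3535 .065 220
```

```text
clock 14.45 pos [0.4139 0.3529 0.0641] xang -140.0 shift cm [-0.05  0.04 -0.09] turn deg [-0.  0. -0.] q [-0.32  0.98 -0.83  1.91  1.07  0.78  0.48] F [-0.3 -0.3  1.8] open 0.5 fing 19.998759627342224
```

Emit:
step_arm(
  steps=[
    [0, 0, -1, 0, 0, 0, 1],
    [0, 0, -2, 0, 0, 0, 1],
    [0, 0, -2.5, 0, 0, 0, 1],
    [0, 0, -2.5, 0, 0, 0, 1],
    [0, 0, -2, 0, 0, 0, 1],
    [0, 0, 0, 0, 0, 0, 1],
  ],
)

```text
clock: 15.2
tool_pos: [0.4142, 0.3538, 0.1655]
eef_rot: [-0.342, 0.94, 0.001, 0.001]
contact_force: [-0.0, -0.0, -1.0]
opening: 0.498
finger_force: 20.0
```

```bash
python3 go.py .5275 .2292 .164 189
```

```text
clock 15.2 pos [0.4142 0.3538 0.1655] xang -140.0 shift cm [ -0.68 -16.82   0.15] turn deg [ 0.1  0.1 31. ] q [-0.26  0.84 -0.96  1.85  0.87  0.93  0.64] F [-0. -0. -1.] open 0.498 fing 19.994204342365265
```

Emit:
step_arm(
  steps=[
    [-0.1, -2, 0, 0, 0, 0, 1],
    [-0.1, -4, 0, 0, 0, 0, 1],
    [-0.2, -4, 0, 0, 0, 0, 1],
    [-0.1, -4, 0, 0, 0, 0, 1],
    [-0.2, -2.8, 0, 0, 0, 0, 1],
    [0, 0, 0, 0, 0, 10.3, 1],
    [0, 0, 0, 0, 0, 10.3, 1],
    [0, 0, 0, 0, 0, 10.3, 1],
  ],
)

```text
clock: 16.2
tool_pos: [0.5274, 0.2262, 0.1625]
eef_rot: [-0.075, 0.997, -0.001, -0.001]
contact_force: [-0.4, 0.0, -0.8]
opening: 0.496
finger_force: 20.0
```

Emit:
step_arm(
  steps=[
    [0, 0, 0, 0, 0, 0, 1],
    [0, 0, 0, 0, 0, 0, 1],
  ],
)

```text
clock: 16.45
tool_pos: [0.5272, 0.2277, 0.1634]
eef_rot: [-0.08, 0.997, -0.001, -0.001]
contact_force: [-0.7, -0.2, -1.0]
opening: 0.497
finger_force: 20.0
```

```bash
python3 go.py .5265 .229 .0735 189; python3 - <<'E'
from m import *
s=snap('top','top8')
b=cv2.cvtColor(cv2.imread('pics/top8.png'),cv2.COLOR_BGR2HSV);sc=snap('scene','scene8');a=cv2.imread('pics/scene8.png').astype(int)
# brown jar body in the scene: red-brown, darker than the cork
def proj(s,p):
    T=np.linalg.inv(np.array(s['cam_to_world']));c=T@np.append(p,1);return (np.array([s['fx']*c[0],s['fy']*c[1]])/c[2]+[s['cx'],s['cy']]).round(1)
p=r.get_state()['tool_pos'];B=[p[0],p[1],p[2]-.064];print('expected base',proj(sc,B),'cap',proj(sc,[p[0],p[1],p[2]+.021]))
u,v=proj(sc,[p[0],p[1],p[2]-.064+.035]).astype(int)
for vv in range(v-30,v+34,4):print(vv,a[vv,u-24:u+26:4].tolist() if vv in(v-2,v+2) else a[vv,u].tolist())
E
```

```text
clock 16.45 pos [0.5272 0.2277 0.1634] xang -170.8 shift cm [0.04 0.15 8.99] turn deg [-0.1 -0.1  0.2] q [-0.02  0.84 -0.85  1.77  0.78  0.91  0.52] F [-0.7 -0.2 -1. ] open 0.497 fing 19.9947988986969
expected base [266.6 159.8] cap [268.3 124.2]
115 [31, 30, 29]
119 [141, 136, 124]
123 [139, 136, 126]
127 [140, 138, 127]
131 [145, 143, 131]
135 [128, 121, 109]
139 [122, 117, 106]
143 [[71, 101, 120], [118, 128, 134], [65, 91, 62], [25, 37, 56], [21, 35, 67], [32, 48, 81], [29, 44, 79], [29, 44, 78], [24, 39, 72], [24, 36, 61], [74, 51, 47], [103, 81, 76], [154, 135, 132]]
147 [[78, 107, 127], [119, 129, 135], [128, 139, 145], [34, 44, 62], [33, 44, 66], [23, 39, 73], [22, 39, 73], [24, 37, 68], [34, 45, 66], [35, 48, 66], [56, 32, 29], [71, 48, 45], [126, 107, 102]]
151 [23, 38, 70]
155 [33, 49, 75]
159 [22, 37, 71]
163 [24, 40, 73]
167 [37, 56, 81]
171 [88, 123, 147]
175 [72, 99, 119]
```

The jar hangs where expected: brown body centred on column ~267 with its lower edge at row ~169. Lowering it.

Emit:
step_arm(
  steps=[
    [0.1, 0.1, 2, 0, 0, 0, 1],
    [0, 0, 2.5, 0, 0, 0, 1],
    [0, 0, 2, 0, 0, 0, 1],
    [0, 0, 1.2, 0, 0, 0, 1],
    [0, 0, 0.6, 0, 0, 0, 1],
    [0, 0, 0.2, 0, 0, 0, 1],
    [0, 0, 0, 0, 0, 0, 1],
  ],
)

```text
clock: 17.42
tool_pos: [0.5262, 0.2298, 0.0795]
eef_rot: [-0.079, 0.997, 0.0, 0.0]
contact_force: [0.2, -0.7, -1.0]
opening: 0.498
finger_force: 20.0
```

Emit:
step_arm(
  steps=[
    [0, 0, 0.2, 0, 0, 0, 1],
    [0, 0, 0.15, 0, 0, 0, 1],
    [0, 0, 0, 0, 0, 0, 1],
  ],
)

```text
clock: 17.8
tool_pos: [0.526, 0.2295, 0.0756]
eef_rot: [-0.079, 0.997, -0.0, 0.0]
contact_force: [0.5, -0.0, -1.7]
opening: 0.498
finger_force: 20.0
```

Emit:
step_arm(
  steps=[
    [0, 0, 0.15, 0, 0, 0, 1],
    [0, 0, 0.1, 0, 0, 0, 1],
    [0, 0, 0, 0, 0, 0, 1],
  ],
)

```text
clock: 18.18
tool_pos: [0.5259, 0.2295, 0.073]
eef_rot: [-0.079, 0.997, -0.0, -0.0]
contact_force: [1.5, -0.0, -0.9]
opening: 0.501
finger_force: 20.0
```

Emit:
step_arm(
  steps=[
    [0, 0, 0.12, 0, 0, 0, 1],
    [0, 0, 0, 0, 0, 0, 1],
    [0, 0, 0, 0, 0, 0, 1],
  ],
)

```text
clock: 18.55
tool_pos: [0.5261, 0.2296, 0.0721]
eef_rot: [-0.079, 0.997, 0.0, 0.0]
contact_force: [0.2, -0.9, 2.1]
opening: 0.497
finger_force: 20.0
```

Touched down. Release, retreat and check.

Emit:
step_arm(
  steps=[
    [0, 0, 0, 0, 0, 0, 0],
    [0, 0, 0, 0, 0, 0, -0.4],
    [0, 0, 0, 0, 0, 0, -0.7],
    [0, 0, 0, 0, 0, 0, -1],
    [0, 0, 0, 0, 0, 0, -1],
  ],
)

```text
clock: 19.18
tool_pos: [0.5259, 0.2296, 0.0718]
eef_rot: [-0.079, 0.997, -0.0, -0.0]
contact_force: [-0.8, 0.0, -0.3]
opening: 0.93
finger_force: 0.0
```

Emit:
step_arm(
  steps=[
    [0, 0, -2, 0, 0, 0, -1],
    [0, 0, -4, 0, 0, 0, -1],
    [0, 0, -5, 0, 0, 0, -1],
    [0, 0, -5, 0, 0, 0, -1],
    [0, 0, -5, 0, 0, 0, -1],
    [0, 0, 0, 0, 0, 0, -1],
    [0, 0, 0, 0, 0, 0, -1],
  ],
)

```text
clock: 20.05
tool_pos: [0.5256, 0.2291, 0.2822]
eef_rot: [-0.079, 0.997, -0.0, 0.0]
contact_force: [0.5, -0.0, -0.5]
opening: 1.002
finger_force: 0.0
```

```bash
python3 - <<'E'
from m import *
s=snap('scene','scene9');t=snap('top','top9')
def proj(s,p):
    T=np.linalg.inv(np.array(s['cam_to_world']));c=T@np.append(p,1);return (np.array([s['fx']*c[0],s['fy']*c[1]])/c[2]+[s['cx'],s['cy']]).round(1)
for n,p,q in(('bottle cap',[.6195,.243,.128],[.6195,.243,.008]),('jar cap',[.526,.2295,.093],[.526,.2295,.008])):print(n,'exp scene',proj(s,p),proj(s,q),'top',proj(t,p),proj(t,q))
a=cv2.imread('pics/scene9.png').astype(int);b=cv2.imread('pics/top9.png').astype(int)
def big(m,o):
    n,l,st,c=cv2.connectedComponentsWithStats(m.astype(np.uint8));
    if n<2:return None
    i=1+st[1:,4].argmax();return (st[i][:4]+[o[0],o[1],0,0]).tolist(),st[i][4],(c[i]+o).round(1)
R=a[90:230,225:310];print('green s',big((R[...,1]-R[...,2]>25)&(R[...,1]-R[...,0]>5),(225,90)))
print('cap s',big((R.min(2)>100)&(R.max(2)-R.min(2)<25),(225,90)))
Q=b[100:210,225:300];print('green t',big((Q[...,1]-Q[...,2]>25)&(Q[...,1]-Q[...,0]>5),(225,100)));print('cap t',big((Q.min(2)>130)&(Q.max(2)-Q.min(2)<30),(225,100)))
a0=cv2.imread('pics/scene0.png').astype(int);print('tea diff',np.abs(a-a0)[180:240,355:410].mean())
st=r.get_state();print(st['clock'],st['tool_pos'],st['opening'],st['finger_force'])
E
```

```text
bottle cap exp scene [258.2 117.4] [256.9 161.8] top [258.5 121.4] [257.6 139.7]
jar cap exp scene [265.8 162.7] [264.4 193.3] top [264.2 170.5] [263.  179.1]
green s ([247, 127, 23, 18], np.int32(291), array([257.4, 136.2]))
cap s ([246, 136, 31, 43], np.int32(721), array([261.2, 159.2]))
green t ([248, 127, 3, 5], np.int32(12), array([248.8, 129.2]))
cap t ([255, 160, 20, 19], np.int32(301), array([264.5, 169.3]))
tea diff 7.705454545454545
20.15 [0.52529622 0.22881365 0.28085715] 1.0011729562062697 0.0
```

The jar cap at top (264.5,169) matches the expected (264,170.5). The bottle is upright at column 257 as expected, and the tea glass is unmoved. Handing in.

```bash
python3 -c "
from plant import r
print(r.finish_job())"
```

```text
the job is handed in; nothing more can be done
None
```

The green bottle is standing released in the back bay, placed first, and the ink jar is standing released in the front bay; I never went near the tea glass, and I handed the job in at about 20 s (no verdict was returned).

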